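Index the roller and lock it with the slider on the bent guide rod

TASK

Set the indexing jig on the bench. First turn the wooden roller between its two centres until its peg stands straight up; then push the bored wooden slider along the steel guide rod, round the bend, all the way until it rests against the post at the end of the rod with the upright peg between the prongs of its fork. Leave the jar, the sanding block and the tape roll where they are.

Things in the scene. Friction and masses are not known exactly. Their poses are not given: they have to be found in the camera images.
- jig: Indexing jig fixed to the bench: L-shaped plywood board 12 mm thick with a 12 mm steel guide rod, its axis level 42 mm above the bench. Origin on the bench below the corner where the rod's two straight parts would meet if prolonged; z up. In this frame (mm) the rod runs from (0, 200) along -y to (0, 75), bends 90 degrees to (75, 0), then runs along +x to the stop face at (147, 0).
- rod_start (a point): Start of the rod, on its axis, inside the start post (24 mm wide across the rod, 16 along it, top 56 mm above the bench); at (0, 200, 42) mm in the jig's frame. Axes as the jig's.
- bend_centre (a point): Centre of the rod's 90 degree bend, radius 75 mm to the rod's axis; an empty point at (75, 75, 42) mm in the jig's frame. Axes as the jig's. A fixed round pole leans from the cabinet's corner down to the bench's right-hand edge behind the jig, passing some 70 to 130 mm beyond the rod, up to 0.2 m high: keep the gripper clear of it.
- stop_face (a point): Face of the end post that stops the slider, on the rod's axis, at (147, 0, 42) mm in the jig's frame. The post is 16 mm thick along x, 36 wide, its top 60 mm above the bench. An equal tail post stands with its middle 88 mm farther along +x; the roller is held on steel centres between the two. Axes as the jig's.
- slider: Bored wooden block captive on the rod, its underside sliding on the board: 36 mm long in x (its way of travel), 70 wide, 60 tall, 0.2 to 0.45 kg. Origin centre of underside, z up. A 16 mm hole runs along x 30 mm up. Starts with its x along the jig's -y, turns 90 degrees left round the bend; home at (129, 0) in the jig's frame. Push its rear low, both sides of the rod: pushed high or one-sided it may bind.
- fork (a point): Centre of the slot of the dark wooden fork on the slider's top: 53 mm ahead of the slider's origin, 66 above its underside. The fork is 12 mm thick, its top 72 mm above the underside; it reaches from 4 mm behind to 81 mm ahead of the origin, above the posts. Slot 18 mm wide, flared at the tips. With the slider home this point is on the peg's place. Axes as the slider's.
- roller (a joint): Angle of the roller about its level axis, which is the prolonged axis of the rod's last straight part (along the jig's x, 42 mm above the bench), rad: 0 when the peg points straight up, negative when it leans to the jig's +y side; it starts at -0.78 to -0.3. Range -1.3 to 1.3. Friction holds it where it is left; about 1 N at the peg turns it.
- peg_tip (a point): Centre of the free end of the roller's peg. The wooden roller is 40 mm in diameter and 52 long; the peg, a round dowel of 10 mm diameter, stands square out of it at x = 183 mm in the jig's frame and ends 70 mm from the roller's axis (50 mm proud of the roller). z points along the peg.
- glue_jar: Glass jar of brown glue with a tin lid, 67 mm diameter, 90 tall, a bystander; origin at the centre of its underside.
- sanding_block: Cork sanding block, 42 x 78 x 26 mm, a bystander; origin at the centre of its underside.
- tape_roll: Roll of black tape lying flat, 53 mm diameter, 18 high, a bystander; origin at the centre of its underside.

How it is judged:
By the outcome, as a careful person would: the job done as asked, in the order asked, and still so for the second after the job is handed in, with the robot touching nothing.
It also fails if it takes over 56 s, if anything falls off the work surface, if the arm or the gripper's body presses on something with over 40 N, if the wrist force passes 120 N, or if a joint passes its speed limit or range.

ROBOT

A 7-joint arm with a two-finger parallel gripper is mounted at the origin on the work surface; the furniture and walls round the work are solid. World frame = base frame: x ahead of the robot, y to its left, z up, the work surface at z = 0. Lengths are in m, angles in rad, forces in N, time in s.
With the tool pointing down it reaches from about 0.4 to 0.85 m from the base axis. Payload 4.5 kg.
Tool frame: the origin (TCP) lies where the fingers leave the gripper's body, on its centre line; the fingertips stand 64 mm ahead of it and the grasp point (between the pads) lies 45 mm ahead of it; z points along the fingers, y is the direction in which the jaws open and shut (so a half turn about z gives the same grasp; the last joint's range is limited). The gripper opens to 88 mm and grips with 3 to 60 N. Pads are 18 mm wide; open, the fingers measure 123 mm over their backs; the gripper's body (75 mm by 187 mm) begins 45 mm behind the grasp point.
Start: joints at [-1.076, 0.689, -0.195, 1.565, 0.157, 0.902, -0.215], TCP at [0.278, 0.56, 0.303] pointing down, gripper open.
Joint ranges: [-3.01, 3.01], [-0.46, 2.08], [-1.47, 1.51], [0.13, 2.56], [-1, 4.14], [0.04, 2.09], [-2.66, 2.66]. Speed limits (rad/s): [2.57, 2.57, 3.14, 3.14, 3.14, 3.14, 3.14].

INTERFACE

Orientations are given as a unit quaternion [x, y, z, w].
In Python, from plant import monitor, snapshot, workorder, finder gives the robot as it stands.
- The arm moves only by the tool carry_out, never from a script. Its argument "motion" is one flat list of numbers, 6 for each row, row after row: the shift along the tool's x, y, z in cm, then the turn, a rotation vector about the tool's x, y, z in rad. In form: [x, y, z, rx, ry, rz, x, y, z, rx, ry, rz, ...]. A call has 1 to 8 rows; each row shifts and turns the commanded pose from where the row before left it, along the tool's axes as they then stand; what a row does not reach is not made up. A row lasts 1/8 s, in which the tool goes at most 62.5 mm and 10.7 degrees, less where a joint would pass 70% of its speed; a pose out of reach is approached as far as the arm can. A call with a gripper value outside its range is refused whole. "hand" is the finger opening in cm, from 0 to 8.81, set as the call begins (left out, the last holds). The fingers move at their own pace and stop on an object; "grip_force" is the grip in N (left out, the last holds). Time passes only in rows, so rows that do not move let the fingers close. It gives the time, the measured TCP pose, the force and the opening at its end, in the units of the state.
- monitor.get_state(): the state, without advancing time (a new reading comes with each control period).
- snapshot(name): name is "side" or "top" or "wrist"; returns a dict with "frame" (384x512x3 uint8, red, green, blue), "range_z" (384x512 float32, m along the optical axis (not along the pixel's ray), 0 where there is no reading), "fx", "fy", "cx", "cy" (pixels), "D" ([k1, k2, p1, p2, k3] as OpenCV has them; the pictures are not rectified), "rvec" (rotation vector, rad) and "tvec" (3), from world to camera coordinates, as OpenCV has them; the wrist camera has in their place "hand_eye" (4x4, takes a point from camera to tool coordinates, whose origin is the TCP and whose axes are the flange's). Camera axes: x right, y down, z forward; pixel columns grow to the right and rows downward; lengths in m; the calibration is good to about 2 mm. A picture is of the moment at which its call begins: read the wrist's pose just before it.
- workorder.finish_job(): hands the job in, once; it reports no verdict.
Trained networks look in a picture, given as the dict that the camera call returned (one of the last four; its "shot" number tells which), for a name from the list of things; names that differ only in an ending like _2 or _b are one class to them, and where a whole thing is asked for, a point or a joint stands for the part that bears it (a point fixed in the world has none). Each returns a list of dicts, best first, with "p" (0 to 1); they miss things now and then, are a little off and sometimes report something else, mostly with a low value. They report only what shows in the picture. A call takes as long as a camera call.
- finder.masks_of(picture, thing): "pixels" (384x512 bool, what is visible of it) and "extent" ([left, top, right, bottom] in pixels, round what is visible of it).
The state is a dict: "clock": time; "q": joint angles; "qd": joint speeds; "joint_torque": joint torques, N m; "tool_pos": TCP position; "eef_rot": TCP orientation; "contact_force": force on the tool from outside, world axes, zero at the start; "moment": the same for the moment, N m; "opening": opening from 0.0 (shut) to 1.0 (fully open).
Only numpy, scipy, OpenCV 4.12 (cv2) and the standard library are available. Lean on these libraries where they do the work, as an engineer would, in place of code of your own. Each camera call takes 0.05 s, during which the arm holds its last target. There are 200 camera calls.

## Working session

There is one attempt and no reset: what is moved stays moved. The work goes in short steps, Python scripts to look and compute and a tool call to move; the robot and the scene stay as the last step left them, time stands still between calls to the robot, and variables do not carry over. Pictures are saved under pics/ and viewed, about 8 in all and at most 12, crops included, and the job is handed in when it is done.

Besides the shell and the picture viewer there is one more tool, called after ">>>" by a JSON object that holds its "name" and its "arguments". carry_out: Moves the arm, as the interface text tells. Its arguments: {"type":"object","properties":{"motion":{"type":"array"},"hand":{"type":"number"},"grip_force":{"type":"number"}},"required":["motion"]}

```bash
mkdir -p pics; ls; cat > h.py <<'E'
import numpy as np, cv2
from scipy.spatial.transform import Rotation as R
from plant import monitor, snapshot, workorder, finder
def cam2world(s, st=None):
    if 'rvec' in s:
        Rm=cv2.Rodrigues(np.array(s['rvec'],float))[0]; return Rm.T, -Rm.T@np.array(s['tvec'],float).ravel()
    H=np.array(s['hand_eye']); Rt=R.from_quat(st['eef_rot']).as_matrix()
    return Rt@H[:3,:3], Rt@H[:3,3]+np.array(st['tool_pos'])
def K(s): return np.array([[s['fx'],0,s['cx']],[0,s['fy'],s['cy']],[0,0,1]],float)
def pts(s, uv, z, st=None):
    uv=np.array(uv,float).reshape(-1,1,2); n=cv2.undistortPoints(uv,K(s),np.array(s['D'],float)).reshape(-1,2)
    A,t=cam2world(s,st); z=np.asarray(z).reshape(-1,1)
    return np.hstack([n*z,z])@A.T+t
def cloud(s, mask, st=None):
    v,u=np.nonzero(mask&(s['range_z']>0)); return pts(s,np.c_[u,v],s['range_z'][v,u],st)
def proj(s,P,st=None):
    A,t=cam2world(s,st); c=(np.array(P,float).reshape(-1,3)-t)@A
    return cv2.projectPoints(c,np.zeros(3),np.zeros(3),K(s),np.array(s['D'],float))[0].reshape(-1,2)
def save(n,s): cv2.imwrite('pics/'+n+'.png',s['frame'][:,:,::-1])
E
python3 - <<'E'
from h import *
st=monitor.get_state(); print({k:np.round(v,3) for k,v in st.items()})
for n in ('top','side'):
    s=snapshot(n); save(n,s); print(n,np.round(cam2world(s)[1],3),s['fx'])
    for t in ['jig','slider','fork','roller','peg_tip','glue_jar','sanding_block','tape_roll']:
        for m in finder.masks_of(s,t)[:2]:
            c=cloud(s,m['pixels']); print(t,round(m['p'],2),m['extent'],m['pixels'].sum(), np.round(np.median(c,0),3) if len(c) else '', np.round(np.percentile(c,[2,98],axis=0),3).tolist() if len(c) else '')
E
python3 -c "
import cv2,numpy as np
cv2.imwrite('pics/both.png',cv2.resize(np.vstack([cv2.imread('pics/top.png')]),(800,600)))"
```

```text
pics
{'clock': np.float64(0.0), 'q': array([-1.076,  0.69 , -0.194,  1.566,  0.157,  0.902, -0.215]), 'qd': array([ 0.001,  0.   ,  0.   , -0.001,  0.003, -0.001,  0.   ]), 'joint_torque': array([ 1.0000e-03, -5.2756e+01, -1.2670e+00, -1.5343e+01, -5.3000e-02,
        7.0000e-03,  0.0000e+00]), 'tool_pos': array([0.278, 0.559, 0.302]), 'eef_rot': array([ 0.228,  0.974, -0.001, -0.   ]), 'contact_force': array([-0.262,  0.81 , -0.289]), 'moment': array([ 0.004,  0.008, -0.036]), 'opening': np.float64(1.003)}
top [ 0.273 -0.096  1.119] 486.15590007668425
jig 0.91 [114.7, 136.4, 268.0, 259.8] 7444 [ 0.473 -0.001  0.013] [[0.328, -0.142, 0.008], [0.574, 0.176, 0.063]]
slider 0.84 [213.7, 167.5, 251.6, 218.6] 1043 [ 0.444 -0.078  0.082] [[0.411, -0.116, 0.015], [0.511, -0.045, 0.088]]
fork 0.68 [216.5, 164.7, 250.5, 217.5] 1025 [ 0.443 -0.079  0.082] [[0.411, -0.116, 0.015], [0.505, -0.047, 0.088]]
roller 0.94 [126.7, 173.5, 151.5, 197.3] 426 [0.475 0.13  0.06 ] [[0.444, 0.108, 0.041], [0.499, 0.157, 0.096]]
roller 0.37 [112.6, 142.7, 267.0, 259.7] 7210 [0.475 0.002 0.013] [[0.331, -0.142
[... 1024 characters left out ...]
8 [229.3, 134.6, 249.6, 155.1] 156 [0.472 0.117 0.061] [[0.449, 0.104, 0.04], [0.495, 0.15, 0.093]]
peg_tip 0.55 [231.4, 134.5, 250.1, 148.1] 166 [0.473 0.116 0.061] [[0.446, 0.104, 0.042], [0.496, 0.151, 0.094]]
glue_jar 0.65 [243.8, 222.4, 270.4, 265.4] 1076 [ 0.465 -0.29   0.068] [[0.437, -0.303, 0.008], [0.497, -0.246, 0.093]]
sanding_block 0.83 [226.3, 255.8, 244.9, 287.8] 570 [ 0.4   -0.336  0.026] [[0.377, -0.368, 0.01], [0.426, -0.293, 0.029]]
sanding_block 0.58 [244.0, 222.1, 273.0, 265.9] 1047 [ 0.465 -0.291  0.069] [[0.437, -0.303, 0.008], [0.494, -0.246, 0.093]]
tape_roll 0.73 [274.8, 221.2, 283.1, 240.0] 108 [ 0.528 -0.215  0.018] [[0.513, -0.231, 0.009], [0.541, -0.184, 0.021]]
```

View pics/both.png

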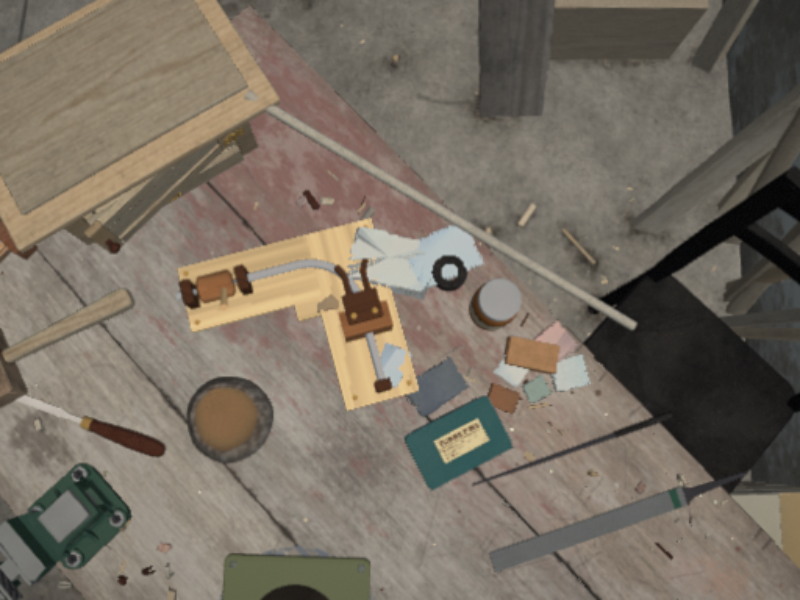

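View pics/side.png

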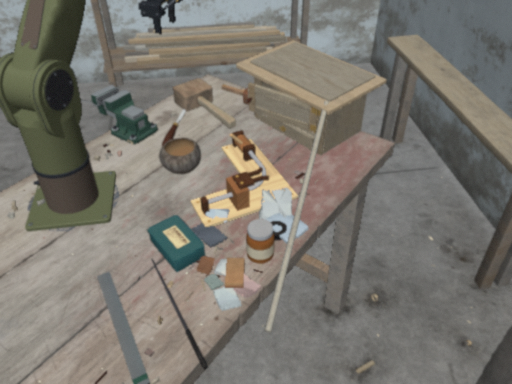

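The top view shows the end and tail posts with the roller at about (188–245, 285). The peg leans towards the robot. The slider sits at (365,315) on the rod's first leg, with the start post at (383,385). Next I'll fit the jig frame.

```bash
cat >> h.py <<'E'
from scipy.optimize import least_squares
from scipy.spatial import cKDTree
a=np.linspace(0,np.pi/2,40)
def rect(x0,x1,y0,y1,z,n=1.5):
    X,Y=np.meshgrid(np.arange(x0,x1+.1,n),np.arange(y0,y1+.1,n)); return np.c_[X.ravel(),Y.ravel(),np.full(X.size,z)]
rod=np.vstack([np.c_[np.zeros(80),np.linspace(192,75,80)],np.c_[75-75*np.cos(a),75-75*np.sin(a)],np.c_[np.linspace(75,147,50),np.zeros(50)]])
# top-facing surfaces, mm
M=np.vstack([np.c_[rod,np.full(len(rod),47.)],rect(-12,12,192,208,56),rect(147,163,-18,18,60),rect(227,243,-18,18,60)])/1000
def J2W(p,P): c,s=np.cos(p[2]),np.sin(p[2]); P=np.atleast_2d(P); return np.c_[c*P[:,0]-s*P[:,1]+p[0], s*P[:,0]+c*P[:,1]+p[1],P[:,2]]
def W2J(p,P): c,s=np.cos(p[2]),np.sin(p[2]); d=np.atleast_2d(P)-[p[0],p[1],0]; return np.c_[c*d[:,0]+s*d[:,1],-s*d[:,0]+c*d[:,1],d[:,2]]
def fitjig(c,p0):
    tm=cKDTree(M)
    def f(p):
        q=W2J(p,c); tc=cKDTree(q)
        return np.r_[np.minimum(tm.query(q)[0],.03), np.minimum(tc.query(M)[0],.03)]
    return least_squares(f,p0,loss='soft_l1',f_scale=.004,diff_step=1e-4)
E
cat > fit.py <<'E'
from h import *
import sys
def run(n,p0,excl=True):
    st=monitor.get_state(); s=snapshot(n)
    m=np.zeros((384,512),bool)
    m=finder.masks_of(s,'jig')[0]['pixels'].copy()
    m=cv2.dilate(m.astype(np.uint8),np.ones((5,5)))>0
    for t in ('slider','roller'):
        r=[x for x in finder.masks_of(s,t) if x['p']>.6]
        if r: m&=~(cv2.dilate(r[0]['pixels'].astype(np.uint8),np.ones((5,5)))>0)
    c=cloud(s,m,st); c=c[(c[:,2]>.036)&(c[:,2]<.072)]
    r=fitjig(c,p0); return r,s,st,c
E
python3 - <<'E'
from fit import *
for n in('top','side'):
    b=None
    for p0 in ([.53,-.07,1.4],[.53,-.07,1.75],[.5,-.07,1.57]):
        r,s,st,c=run(n,p0); print(n,len(c),r.cost,np.round(r.x,4))
E
```

```text
top 839 0.011248495629074396 [ 0.5359 -0.0517  1.8712]
top 831 0.01098190186025466 [ 0.5361 -0.0518  1.8707]
top 836 0.011446192279631461 [ 0.536  -0.0515  1.8704]
side 365 0.012082389534106251 [ 0.5395 -0.0562  1.8614]
side 572 0.02052585698741464 [ 0.5394 -0.0534  1.8825]
side 710 0.022242641731906567 [ 0.5394 -0.0539  1.8793]
```

```bash
python3 - <<'E'
from h import *
p=[.5365,-.052,1.871]
s=snapshot('top'); f=s['frame'].astype(int)
P=[]
for k in np.linspace(.05,.97,24):
    u,v=np.array([176,67])*(1-k)+np.array([406,208])*k
    # sample perpendicular; choose highest point
    d=np.array([.523,-.852]); best=None
    for t in np.arange(-6,6.1,.5):
        a,b=np.rint([u+t*d[0],v+t*d[1]]).astype(int); z=s['range_z'][b,a]
        if z>0 and (best is None or z<best[2]): best=(a,b,z)
    if best: P.append(pts(s,best[:2],best[2])[0])
P=np.array(P); q=W2J(p,P)
for a,b in zip(P,q): print(np.round(a,3),'jig',np.round(b*1000,0))
for t in('slider','fork'):
    c=cloud(s,finder.masks_of(s,t)[0]['pixels']); c=W2J(p,c[(c[:,2]>.06)]); print(t,np.round(np.percentile(c,[1,50,99],axis=0)*1000,0))
c=W2J(p,cloud(s,finder.masks_of(s,'roller')[0]['pixels'])); c=c[c[:,2]>.064]; print('peg',np.round(c[np.argsort(c[:,2])]*1000))
# cabinet points near: higher than .2
v,u=np.nonzero((s['range_z']>0)); c=pts(s,np.c_[u,v],s['range_z'][v,u]); q=W2J(p,c); m=(q[:,2]>.1)&(q[:,0]>0)&(q[:,1]<0.05)&(q[:,0]<.4)
q=q[m]; print('cab near rod', np.round(q[np.argsort(-q[:,1])][:400:40]*1000))
for n in('wrist',):
    s=snapshot(n);print(np.round(s['hand_eye'],3))
E
```

```text
[0.673 0.027 0.179] jig [  35. -154.  179.]
[0.67  0.005 0.174] jig [  15. -144.  174.]
[ 0.662 -0.016  0.168] jig [  -3. -131.  168.]
[ 0.646 -0.031  0.16 ] jig [ -12. -111.  160.]
[ 0.64  -0.052  0.154] jig [-30. -99. 154.]
[ 0.628 -0.071  0.147] jig [-45. -82. 147.]
[ 0.622 -0.092  0.141] jig [-64. -70. 141.]
[ 0.612 -0.112  0.134] jig [-79. -54. 134.]
[ 0.607 -0.135  0.13 ] jig [-101.  -43.  130.]
[ 0.597 -0.155  0.125] jig [-116.  -27.  125.]
[ 0.588 -0.173  0.113] jig [-131.  -13.  113.]
[ 0.576 -0.194  0.108] jig [-147.    4.  108.]
[ 0.568 -0.217  0.099] jig [-167.   18.   99.]
[ 0.557 -0.237  0.093] jig [-183.   35.   93.]
[ 0.549 -0.26   0.087] jig [-203.   50.   87.]
[ 0.537 -0.279  0.081] jig [-217.   67.   81.]
[ 0.527 -0.303  0.072] jig [-237.   84.   72.]
[ 0.522 -0.327  0.067] jig [-258.   95.   67.]
[ 0.511 -0.351  0.058] jig [-278.  113.   58.]
[ 0.498 -0.371  0.054] jig [-293.  131.   54.]
[ 0.487 -0.395  0.047] jig [-313.  149.   47.]
[ 0.473 -0.416  0.038] jig [-329.  169.   38.]
[ 0.461 -0.44   0.029] jig [-348.  187.   29.]
[ 0.454 -0.466  0.021] jig [-371.  20
[... 1051 characters left out ...]
.]
 [183.  29.  88.]
 [187.  33.  89.]
 [184.  31.  90.]
 [181.  37.  90.]
 [184.  34.  91.]
 [182.  35.  93.]
 [186.  36.  94.]
 [182.  44.  94.]
 [187.  38.  94.]
 [185.  39.  95.]
 [183.  44.  96.]
 [184.  46.  96.]
 [183.  42.  96.]
 [181.  42.  96.]
 [182.  38.  96.]
 [180.  40.  97.]
 [185.  41.  97.]
 [187.  41.  98.]
 [184.  37.  98.]
 [182.  41. 101.]
 [185.  44. 101.]]
cab near rod [[185.  44. 101.]
 [300. -72. 121.]
 [323. -77. 127.]
 [320. -79. 126.]
 [324. -81. 163.]
 [314. -82. 131.]
 [399. -84. 195.]
 [304. -86. 118.]
 [356. -87. 189.]
 [305. -88. 102.]]
[[ 0.    -0.956 -0.292  0.076]
 [ 1.     0.     0.    -0.001]
 [-0.    -0.292  0.956 -0.082]
 [ 0.     0.     0.     1.   ]]
```

```bash
cat >> h.py <<'E'
JP=np.array([.5365,-.052,1.871])
def ori(hd,tilt=0):
    c,s=np.cos(hd),np.sin(hd); return R.from_matrix(np.array([[c,s,0],[s,-c,0],[0,0,-1]]))*R.from_rotvec([0,tilt,0])
def rows(way,vmax=55,wmax=.17,start=None):
    """way: list of (pos,R,[min rows]); prints 6-number rows from measured pose"""
    st=monitor.get_state(); p,r=(np.array(st['tool_pos']),R.from_quat(st['eef_rot'])) if start is None else start
    out=[]
    for w in way:
        t,q=np.array(w[0]),w[1]; rv=(r.inv()*q).as_rotvec(); n=int(max(np.ceil(np.linalg.norm(t-p)*1000/vmax),np.ceil(np.linalg.norm(rv)/wmax),w[2] if len(w)>2 else 1)); p0=p.copy(); r0=r
        for i in range(1,n+1):
            pt=p0+(t-p0)*i/n; rt=r0*R.from_rotvec(rv*i/n)
            d=np.r_[np.round(r.inv().apply(pt-p)*100,2),np.round((r.inv()*rt).as_rotvec(),3)]+0
            out.append(d); p=p+r.apply(d[:3]/100); r=r*R.from_rotvec(d[3:])
    for i in range(0,len(out),8): print([float(f'{v:g}') for d in out[i:i+8] for v in d])
    return p,r
E
python3 - <<'E'
from h import *
t=J2W(JP,[[.12,.03,.36]])[0]; print(t); rows([(t,ori(JP[2]))])
E
```

```text
[0.47235594 0.05376171 0.36      ]
[-3.99, -3.67, -0.57, 0.0, 0.0, 0.081, -4.28, -3.33, -0.58, 0.0, 0.0, 0.081, -4.53, -2.98, -0.57, 0.0, 0.0, 0.081, -4.76, -2.6, -0.57, 0.0, 0.0, 0.081, -4.95, -2.21, -0.57, 0.0, 0.0, 0.081, -5.11, -1.79, -0.58, 0.0, 0.0, 0.081, -5.25, -1.38, -0.57, 0.0, 0.0, 0.081, -5.34, -0.95, -0.57, 0.0, 0.0, 0.081]
[-5.39, -0.52, -0.58, 0.0, 0.0, 0.081, -5.42, -0.08, -0.57, 0.0, 0.0, 0.081]
```

>>> {"name": "carry_out", "arguments": {"motion": [-4, -3.7, -0.6, 0, 0, 0.08, -4.3, -3.3, -0.6, 0, 0, 0.08, -4.5, -3, -0.6, 0, 0, 0.08, -4.8, -2.6, -0.6, 0, 0, 0.08, -5, -2.2, -0.6, 0, 0, 0.08, -5.1, -1.8, -0.6, 0, 0, 0.08, -5.2, -1.4, -0.6, 0, 0, 0.08, -5.3, -1, -0.6, 0, 0, 0.08], "hand": 8.8, "grip_force": 10}}

```text
clock: 3.35
tool_pos: [0.4349, 0.1536, 0.3512]
eef_rot: [0.524, 0.852, 0.0, 0.0]
contact_force: [0.9, -0.2, 0.3]
opening: 0.998
```

>>> {"name": "carry_out", "arguments": {"motion": [-5.4, -0.5, -0.6, 0, 0, 0.08, -5.4, 0, -0.6, 0, 0, 0.08, 0, 0, 0, 0, 0, 0, 0, 0, 0, 0, 0, 0]}}

```text
clock: 3.85
tool_pos: [0.4747, 0.0554, 0.3627]
eef_rot: [0.589, 0.808, 0.0, -0.0]
contact_force: [-0.5, 1.0, -1.6]
opening: 1.0
```

```bash
python3 - <<'E'
from fit import *
print(np.round(monitor.get_state()['tool_pos'],4))
r,s,st,c=run('wrist',JP); p=r.x; print(r.cost,len(c),np.round(p,4))
f=s['frame'].copy()
def dr(P,col):
    for u,v in proj(s,J2W(p,np.array(P)/1000),st): cv2.circle(f,(int(round(u)),int(round(v))),1,col,-1)
dr(np.c_[rod,np.full(len(rod),42)],(255,0,0))
for q in([-12,12,192,208,56],[147,163,-18,18,60],[227,243,-18,18,60]): dr([(q[i],q[j],q[4]) for i in(0,1) for j in(2,3)],(0,255,0))
cv2.imwrite('pics/w1.png',cv2.resize(f,(800,600))[:,:,::-1])
for t in('slider','roller','fork'):
  for m in finder.masks_of(s,t)[:1]:
    q=W2J(p,cloud(s,m['pixels'],st)); print(t,m['p'],np.round(np.percentile(q,[1,50,99],axis=0)*1000,0).tolist())
    if t=='roller':
        k=q[(q[:,2]>.068)&(abs(q[:,0]-.183)<.012)]; 
        print(len(k),np.round(np.degrees(np.arctan2(np.median(k[:,1]),np.median(k[:,2])-.042))), np.round(np.polyfit(k[:,2],k[:,1],1),3), np.round(np.percentile(k,[2,50,98],axis=0)*1000))
    if t=='slider':
        k=q[(q[:,2]>.068)&(q[:,2]<.076)]; print('top',np.round(np.percentile(k,[2,50,98],axis=0)*1000))
E
```

```text
[0.4747 0.0554 0.3627]
0.021591379722980256 1866 [ 0.5337 -0.0518  1.8537]
slider 0.56 [[-41.0, 24.0, 12.0], [8.0, 90.0, 82.0], [32.0, 122.0, 86.0]]
top [[-38.  35.  69.]
 [ 10. 112.  72.]
 [ 32. 122.  76.]]
roller 0.64 [[168.0, -17.0, 47.0], [190.0, 5.0, 60.0], [218.0, 45.0, 98.0]]
190 36.0 [ 0.883 -0.043] [[176.  18.  69.]
 [181.  33.  87.]
 [185.  47.  99.]]
fork 0.87 [[-37.0, 25.0, 16.0], [9.0, 90.0, 83.0], [32.0, 121.0, 86.0]]
```

View pics/w1.png

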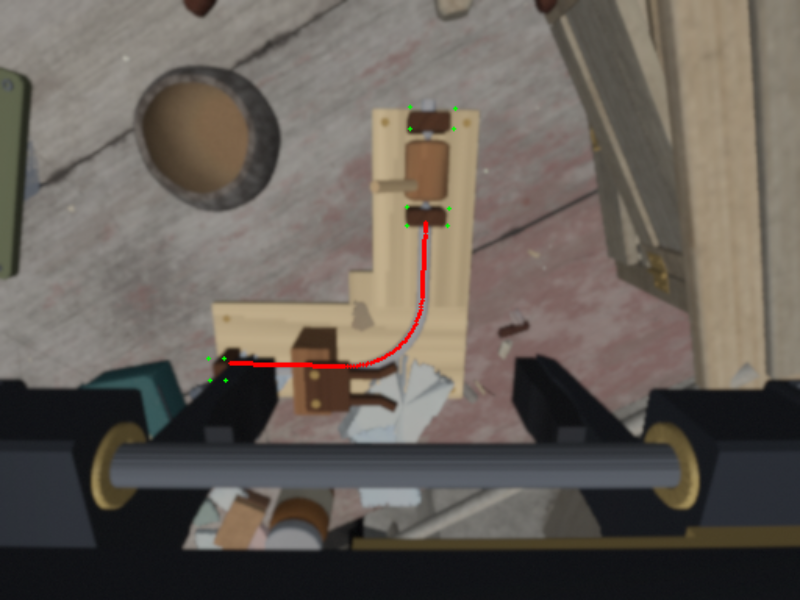

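```bash
python3 - <<'E'
from h import *
C=np.array([[0,.2],[.155,0],[.235,0]]); Z=[.056,.06,.06]
p=np.array([.5362,-.052,1.868]); acc={}
for n in('top','wrist','side'):
    st=monitor.get_state(); s=snapshot(n)
    c=cloud(s,np.ones((384,512),bool),st); 
    for it in range(3):
      q=W2J(p,c); obs=[]
      for i in range(3):
        m=(abs(q[:,0]-C[i,0])<.022)&(abs(q[:,1]-C[i,1])<.026)&(abs(q[:,2]-Z[i])<.0035+.001)
        k=q[m]; 
        if len(k)<8: obs.append(None); continue
        mid=(np.percentile(k,4,axis=0)+np.percentile(k,96,axis=0))/2
        obs.append((len(k),np.round(mid*1000,1),np.round(np.ptp(k,axis=0)*1000)))
    print(n,*obs,sep='\n ')
E
```

```text
top
 (75, array([ -0.2, 199.2,  55.6]), array([23., 19.,  9.]))
 (46, array([161.8, -10. ,  60.3]), array([28., 11.,  8.]))
 None
wrist
 (77, array([  3.3, 200.6,  55.3]), array([19., 16.,  7.]))
 (413, array([161.8,   1. ,  59.3]), array([30., 35.,  8.]))
 (449, array([227.5,   1.2,  59.3]), array([28., 35.,  8.]))
side
 (45, array([ -2.7, 197.1,  55.3]), array([28., 17.,  7.]))
 (80, array([159.3,  -1.2,  59.7]), array([34., 33.,  9.]))
 (44, array([226.9,  -1.9,  59.7]), array([27., 34.,  8.]))
```

```bash
sed -i 's/^JP=.*/JP=np.array([.536,-.052,1.868])/' h.py; python3 - <<'E'
from h import *
w=lambda x,y,z:J2W(JP,[[x/1000,y/1000,z/1000]])[0]
o=ori(JP[2])
rows([(w(183,24,220),o,4),(w(183,24,136),o,4)])
E
```

```text
[1.57, 0.1, 3.57, 0.0, 0.0, 0.003, 1.56, 0.1, 3.57, 0.0, 0.0, 0.004, 1.57, 0.08, 3.56, 0.0, 0.0, 0.003, 1.56, 0.09, 3.57, 0.0, 0.0, 0.003, 0.0, 0.0, 2.1, 0.0, 0.0, 0.0, 0.0, 0.0, 2.1, 0.0, 0.0, 0.0, 0.0, 0.0, 2.1, 0.0, 0.0, 0.0, 0.0, 0.0, 2.1, 0.0, 0.0, 0.0]
```

>>> {"name": "carry_out", "arguments": {"motion": [1.57, 0.1, 3.6, 0, 0, 0.003, 1.57, 0.1, 3.6, 0, 0, 0.003, 1.57, 0.1, 3.5, 0, 0, 0.003, 1.56, 0.1, 3.5, 0, 0, 0.003, 0, 0, 2.1, 0, 0, 0, 0, 0, 2.1, 0, 0, 0, 0, 0, 2.1, 0, 0, 0, 0, 0, 2.1, 0, 0, 0]}}

```text
clock: 5.35
tool_pos: [0.4602, 0.116, 0.136]
eef_rot: [0.594, 0.804, 0.0, 0.0]
contact_force: [0.7, -0.2, 1.0]
opening: 1.001
```

```bash
python3 - <<'E'
from h import *
st=monitor.get_state(); print(np.round(W2J(JP,[st['tool_pos']])*1000,1), st['contact_force'])
s=snapshot('wrist'); cv2.imwrite('pics/w2.png',cv2.resize(s['frame'],(800,600))[:,:,::-1])
E
```

```text
[[182.9  23.2 136. ]] [ 0.74318115 -0.15204191  0.97165167]
```

View pics/w2.png

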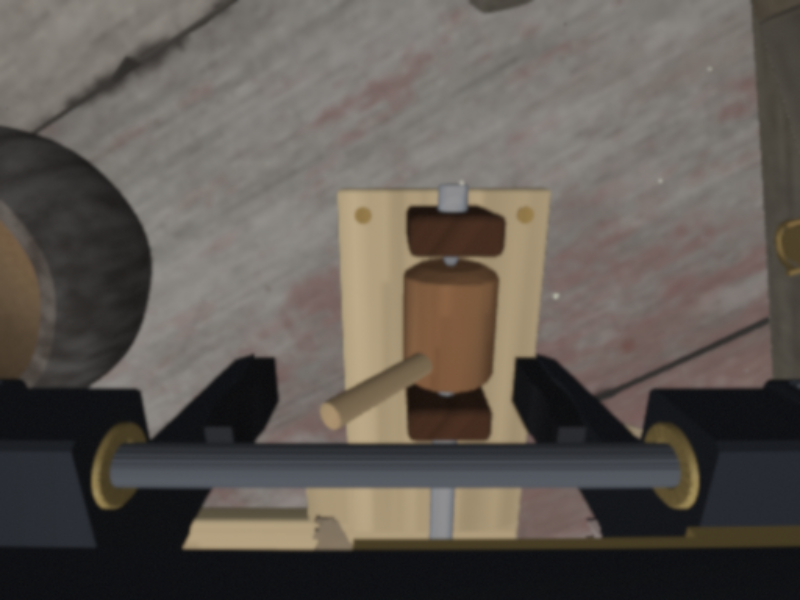

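The peg's tip, at (332,413), is between the open jaws at (240,400) and (550,400), so I'll check the axis y and then centre.

```bash
python3 - <<'E'
from h import *
st=monitor.get_state(); s=snapshot('wrist'); q=W2J(JP,cloud(s,np.ones((384,512),bool),st))*1000
for lo,hi in((149,161),(228,241)):
    k=q[(q[:,0]>lo)&(q[:,0]<hi)&(abs(q[:,1])<26)&(q[:,2]>56)&(q[:,2]<64)]; print(len(k),np.round(np.percentile(k,[1,50,99],axis=0),1).tolist())
k=q[(q[:,0]>195)&(q[:,0]<223)&(abs(q[:,1])<26)&(q[:,2]>45)&(q[:,2]<68)]; print('roller',np.round(np.percentile(k,[1,50,99],axis=0),1).tolist()); t=k[k[:,2]>59.5]; print(np.round(t.mean(0),1))
k=q[(abs(q[:,0]-183)<12)&(q[:,1]>15)&(q[:,1]<60)&(q[:,2]>66)]; print('peg',np.round(np.percentile(k,[1,50,99],axis=0),1).tolist())
E
```

```text
904 [[149.2, -16.8, 57.9], [155.4, 0.8, 60.2], [160.8, 18.1, 61.6]]
1432 [[228.2, -16.3, 58.1], [234.7, 1.2, 60.3], [240.8, 18.4, 61.9]]
roller [[195.3, -17.5, 45.7], [209.3, 2.5, 59.0], [220.3, 19.7, 62.9]]
[206.7   0.8  61.3]
peg [[178.2, 15.7, 66.5], [184.7, 33.5, 86.9], [187.3, 47.4, 99.0]]
```

>>> {"name": "carry_out", "arguments": {"motion": [0.1, 0.8, 0, 0, 0, 0, 0, 0.8, 0, 0, 0, 0, 0, 0.6, 0, 0, 0, 0, 0, 0, 0, 0, 0, 0]}}

```text
clock: 5.95
tool_pos: [0.4812, 0.1234, 0.1371]
eef_rot: [0.594, 0.804, 0.001, 0.0]
contact_force: [0.1, 0.0, -0.0]
opening: 1.001
```

>>> {"name": "carry_out", "arguments": {"motion": [0, 0, 0, 0, 0, 0, 0, 0, 0, 0, 0, 0, 0, 0, 0, 0, 0, 0, 0, 0, 0, 0, 0, 0, 0, 0, 0, 0, 0, 0, 0, 0, 0, 0, 0, 0], "hand": 0.8, "grip_force": 10}}

```text
clock: 6.7
tool_pos: [0.4808, 0.1233, 0.1367]
eef_rot: [0.594, 0.804, 0.0, 0.0]
contact_force: [-1.0, 0.6, 1.3]
opening: 0.337
```

>>> {"name": "carry_out", "arguments": {"motion": [0, 0, 0, 0, 0, 0, 0, 0, 0, 0, 0, 0, 0, 0, 0, 0, 0, 0]}}

```text
clock: 7.08
tool_pos: [0.4813, 0.1235, 0.1368]
eef_rot: [0.594, 0.804, 0.001, 0.0]
contact_force: [-0.1, 1.2, 0.5]
opening: 0.11
```

>>> {"name": "carry_out", "arguments": {"motion": [0, 0, 0, 0, 0, 0, 0, 0, 0, 0, 0, 0, 0, 0, 0, 0, 0, 0, 0, 0, 0, 0, 0, 0], "hand": 4}}

```text
clock: 7.58
tool_pos: [0.4805, 0.1232, 0.1367]
eef_rot: [0.594, 0.804, -0.0, -0.0]
contact_force: [0.2, 0.1, 0.3]
opening: 0.454
```

>>> {"name": "carry_out", "arguments": {"motion": [0, 0, -2, 0, 0, 0, 0, 0, -4, 0, 0, 0, 0, 0, -5, 0, 0, 0, 0, 0, -5, 0, 0, 0, 0, 0, 0, 0, 0, 0]}}

```text
clock: 8.2
tool_pos: [0.4823, 0.1237, 0.3001]
eef_rot: [0.594, 0.804, 0.003, 0.002]
contact_force: [-1.1, -0.2, 0.0]
opening: 0.454
```

```bash
python3 - <<'E'
from h import *
st=monitor.get_state(); s=snapshot('wrist'); q=W2J(JP,cloud(s,np.ones((384,512),bool),st))*1000
for lo,hi in((149,161),(228,241)):
    k=q[(q[:,0]>lo)&(q[:,0]<hi)&(abs(q[:,1])<26)&(q[:,2]>56)&(q[:,2]<64)]; print(len(k),np.round(np.percentile(k,[1,50,99],axis=0),1).tolist())
k=q[(abs(q[:,0]-183)<12)&(abs(q[:,1])<40)&(q[:,2]>68)&(q[:,2]<120)]; print('peg',len(k),np.round(np.percentile(k,[1,50,99],axis=0),1).tolist())
t=k[k[:,2]>108];print('tip',np.round(t.mean(0),1),'fit',np.polyfit(k[:,2],k[:,1],1))
cv2.imwrite('pics/w3.png',cv2.resize(s['frame'],(800,600))[:,:,::-1])
E
```

```text
265 [[149.6, -16.8, 58.1], [155.2, 0.4, 60.2], [160.6, 17.5, 62.4]]
375 [[228.3, -16.9, 57.5], [235.0, 1.5, 60.2], [240.7, 18.6, 62.0]]
peg 155 [[178.5, -3.0, 69.1], [185.4, 1.5, 107.6], [187.4, 6.6, 114.1]]
tip [183.    2.2 112. ] fit [ 0.02969849 -1.28644239]
```

View pics/w3.png

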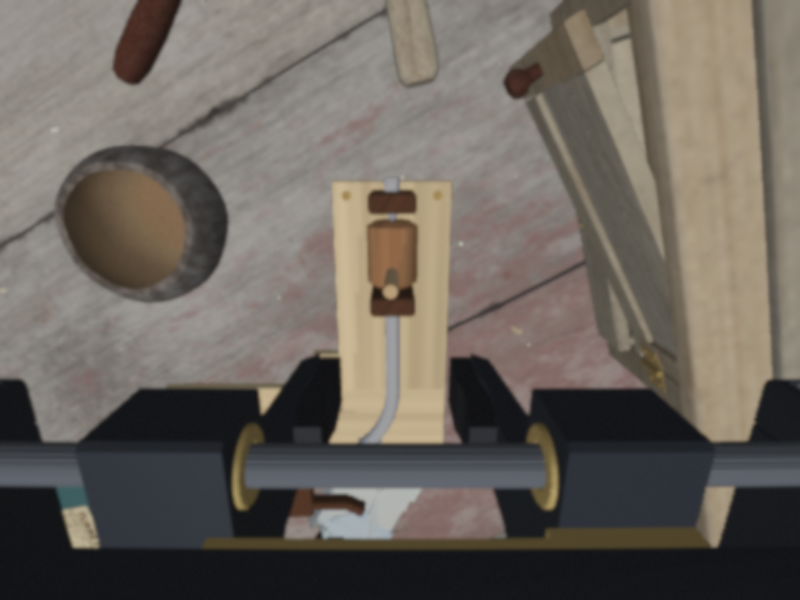

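The peg is at (391,291) and stands upright to within about 0.03 rad. Next is the slider: two fingers straddle the rod behind it, tips leading and low.

```bash
sed -i 's/^JP=.*/JP=np.array([.535,-.0523,1.868])/' h.py; cat >> h.py <<'E'
TILT=.12
def push(s,gap=0,z=24,tilt=TILT):
    """slider origin at path length s (mm) from y=200; returns tool pose with fingertip fronts gap mm behind rear face"""
    L1=125; L2=75*np.pi/2
    if s<L1: o=np.array([0,200-s]);h=0
    elif s<L1+L2: h=(s-L1)/75; o=np.array([75-75*np.cos(h),75-75*np.sin(h)])
    else: h=np.pi/2; o=np.array([75+s-L1-L2,0])
    t=np.array([np.sin(h),-np.cos(h)]); c=o-t*(18+gap); r=ori(JP[2]-np.pi/2+h,tilt)
    return J2W(JP,[[c[0]/1000,c[1]/1000,z/1000]])[0]-r.apply([.009,0,.064]), r
E
python3 - <<'E'
from h import *
s0=200-105
a,r=push(s0,14); hi=a+[0,0,.15]
print(a,hi)
rows([(hi,r),(a,r,4)])
E
```

```text
[ 0.38813696 -0.09728047  0.08646234] [ 0.38813696 -0.09728047  0.23646234]
[-1.84, -1.54, 0.61, -0.009, 0.009, 0.157, -2.06, -1.24, 0.58, -0.009, 0.009, 0.157, -2.23, -0.9, 0.55, -0.009, 0.009, 0.157, -2.35, -0.55, 0.53, -0.009, 0.01, 0.157, -2.42, -0.18, 0.49, -0.01, 0.009, 0.157, -2.42, 0.2, 0.48, -0.009, 0.009, 0.157, -2.36, 0.57, 0.46, -0.009, 0.009, 0.157, -2.25, 0.92, 0.44, -0.009, 0.009, 0.157]
[-2.08, 1.27, 0.43, -0.009, 0.009, 0.157, -1.86, 1.57, 0.43, -0.009, 0.009, 0.157, -0.45, 0.0, 3.72, 0.0, 0.0, 0.0, -0.45, 0.0, 3.73, 0.0, 0.0, 0.0, -0.44, 0.0, 3.72, 0.0, 0.0, 0.0, -0.45, 0.0, 3.72, 0.0, 0.0, 0.0]
```

>>> {"name": "carry_out", "arguments": {"motion": [-1.84, -1.54, 0.6, -0.009, 0.009, 0.157, -2.06, -1.24, 0.58, -0.009, 0.009, 0.157, -2.23, -0.9, 0.55, -0.009, 0.009, 0.157, -2.35, -0.55, 0.53, -0.009, 0.01, 0.157, -2.42, -0.18, 0.49, -0.01, 0.009, 0.157, -2.42, 0.2, 0.48, -0.009, 0.009, 0.157, -2.36, 0.57, 0.46, -0.009, 0.009, 0.157, -2.25, 0.92, 0.44, -0.009, 0.009, 0.157]}}

```text
clock: 9.25
tool_pos: [0.4047, -0.054, 0.2466]
eef_rot: [0.953, 0.298, 0.046, -0.007]
contact_force: [-0.8, -0.2, -0.3]
opening: 0.454
```

>>> {"name": "carry_out", "arguments": {"motion": [-2.08, 1.27, 0.43, -0.009, 0.009, 0.157, -1.86, 1.57, 0.43, -0.009, 0.009, 0.157, 0, 0, 0, 0, 0, 0, 0, 0, 0, 0, 0, 0]}}

```text
clock: 9.75
tool_pos: [0.3874, -0.0969, 0.2353]
eef_rot: [0.987, 0.149, 0.057, -0.009]
contact_force: [-1.3, -0.1, 0.2]
opening: 0.452
```

```bash
python3 - <<'E'
from h import *
st=monitor.get_state(); s=snapshot('wrist'); q=W2J(JP,cloud(s,np.ones((384,512),bool),st))*1000
print(W2J(JP,[st['tool_pos']])*1000,(R.from_quat(st['eef_rot']).inv()*push(95)[1]).as_rotvec(),st['q'])
k=q[(abs(q[:,0])<45)&(q[:,1]>60)&(q[:,1]<150)&(q[:,2]>69)&(q[:,2]<75)]; print('slider top',len(k),np.round(np.percentile(k,[1,50,99],axis=0),1).tolist())
k=q[(abs(q[:,0])<20)&(q[:,1]>185)&(q[:,1]<215)&(q[:,2]>53)&(q[:,2]<60)]; print('start post',len(k),np.round(np.percentile(k,[1,50,99],axis=0),1).tolist() if len(k) else '')
k=q[(abs(q[:,0])<10)&(q[:,1]>126)&(q[:,1]<180)&(q[:,2]>43)&(q[:,2]<52)]; print('rod',len(k),np.round(np.percentile(k,[1,50,99],axis=0),1).tolist() if len(k) else '')
cv2.imwrite('pics/w4.png',cv2.resize(s['frame'],(800,600))[:,:,::-1])
a,r=push(95,14);rows([(a,r,4)])
E
```

```text
[[  0.61489063 154.22565558 235.25188365]] [-0.00143779  0.00537423  0.00235462] [ 0.113456    0.54228529  0.07787031  2.36406988 -0.60993989  0.16425005
 -0.49417393]
slider top 1646 [[-35.9, 87.8, 70.8], [-1.6, 113.7, 72.4], [33.3, 123.0, 74.0]]
start post 331 [[-13.5, 190.8, 53.1], [-2.0, 197.6, 56.1], [9.3, 205.6, 57.9]]
rod 595 [[-7.3, 127.3, 43.2], [-1.8, 152.8, 47.3], [4.3, 179.3, 49.7]]
[-0.42, 0.02, 3.7, 0.0, 0.001, 0.001, -0.43, 0.02, 3.7, -0.001, 0.001, 0.0, -0.43, 0.02, 3.7, 0.0, 0.001, 0.001, -0.43, 0.02, 3.7, 0.0, 0.002, 0.001]
```

View pics/w4.png

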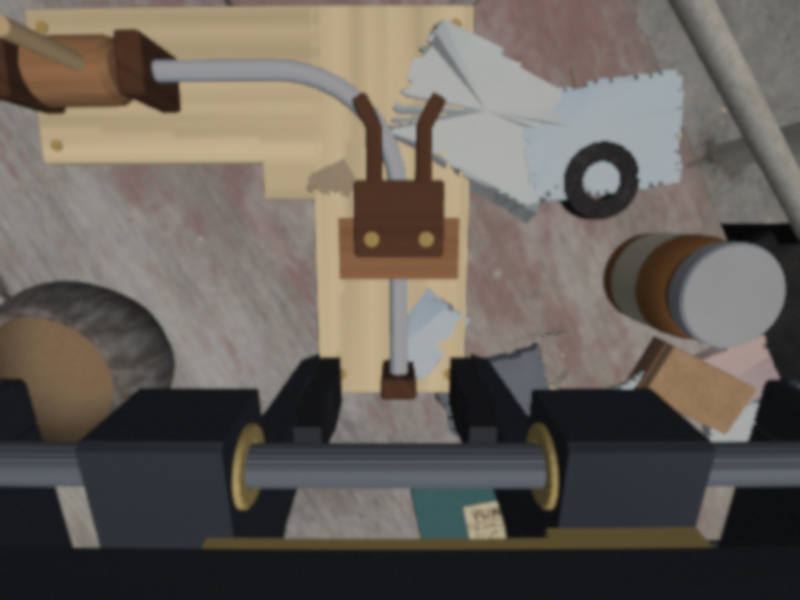

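```bash
sed -i 's/^JP=.*/JP=np.array([.5353,-.0533,1.868])/' h.py; python3 - <<'E'
from h import *
a,r=push(95,14);rows([(a,r,6)])
E
```

```text
[-0.28, 0.03, 2.47, 0.0, 0.001, 0.0, -0.29, 0.03, 2.46, 0.0, 0.001, 0.001, -0.28, 0.03, 2.47, -0.001, 0.0, 0.0, -0.29, 0.03, 2.47, 0.0, 0.001, 0.001, -0.29, 0.03, 2.46, 0.0, 0.001, 0.0, -0.29, 0.03, 2.47, 0.0, 0.001, 0.001]
```

>>> {"name": "carry_out", "arguments": {"motion": [-0.28, 0.03, 2.5, 0, 0.001, 0, -0.28, 0.03, 2.5, 0, 0.001, 0, -0.28, 0.03, 2.5, 0, 0.001, 0, -0.29, 0.03, 2.5, 0, 0.001, 0, 0, 0, 0, 0, 0, 0]}}

```text
clock: 10.42
tool_pos: [0.409, -0.1046, 0.1642]
eef_rot: [0.988, 0.15, 0.042, -0.018]
contact_force: [-0.6, 0.5, -0.1]
opening: 0.456
```

```bash
python3 - <<'E'
from h import *
st=monitor.get_state();print(W2J(JP,[st['tool_pos']])*1000,st['q'],(R.from_quat(st['eef_rot']).inv()*push(95)[1]).as_rotvec())
a,r=push(95,14);rows([(a,r,3)])
E
```

```text
[[-12.0244627  135.74632722 164.19087538]] [ 0.20191811  0.72358648 -0.03644626  2.3274996  -0.99918183  0.0434375
 -0.09713322] [-0.02343242  0.03242174  0.00212155]
[-0.82, -0.34, 2.54, -0.008, 0.011, 0.001, -0.85, -0.37, 2.52, -0.008, 0.011, 0.0, -0.87, -0.38, 2.52, -0.007, 0.01, 0.001]
```

The wrist hit joint limits (q5, q6) this close to the base. I'll change the plan and take the slider by its sides, at rod height, with the tool straight down. That puts the tool farther out, and the push acts centrally.

```bash
cat >> h.py <<'E'
def grip(s,z=92,ahead=3,tilt=0,lat=0):
    p,r=push(s,0,0,0); h=p+r.apply([.009,0,.064])  # rear point
    t=r.apply([1,0,0]); l=r.apply([0,1,0]); q=h+t*(.018+ahead/1000)+l*lat/1000; q[2]=z/1000
    return q, r*R.from_rotvec([0,tilt,0])
E
python3 - <<'E'
from h import *
st=monitor.get_state(); o=R.from_quat(st['eef_rot']); a,r=grip(95,230)
up=np.array(st['tool_pos'])+[0,0,.09]
rows([(up,o),(a,r,3)]); print(a)
E
```

```text
[0.39, -0.1, -4.48, 0.0, 0.0, 0.0, 0.4, -0.11, -4.48, 0.0, 0.0, 0.0, 1.05, -0.38, 0.91, -0.008, -0.029, 0.001, 1.08, -0.38, 0.88, -0.008, -0.029, 0.001, 1.1, -0.39, 0.84, -0.007, -0.03, 0.001]
[ 0.43777177 -0.08317046  0.23      ]
```

>>> {"name": "carry_out", "arguments": {"motion": [0.4, -0.1, -4.5, 0, 0, 0, 0.4, -0.1, -4.5, 0, 0, 0, 1.05, -0.4, 0.9, -0.008, -0.029, 0.001, 1.05, -0.4, 0.9, -0.008, -0.029, 0.001, 1.1, -0.4, 0.8, -0.007, -0.03, 0.001, 0, 0, 0, 0, 0, 0], "hand": 8.8}}

```text
clock: 11.18
tool_pos: [0.437, -0.0821, 0.2304]
eef_rot: [0.989, 0.149, -0.0, -0.0]
contact_force: [-0.2, 0.3, 0.6]
opening: 0.997
```

```bash
python3 - <<'E'
from h import *
st=monitor.get_state();print(W2J(JP,[st['tool_pos']])*1000,st['q'])
a,r=grip(95);rows([(a,r,6)])
E
```

```text
[[  1.29965384 102.45292904 230.44667137]] [-0.25503278  0.66978539  0.55343437  2.18717824 -0.77234075  0.48656339
 -0.36400354]
[0.01, 0.02, 2.31, 0.0, 0.0, 0.0, 0.01, 0.02, 2.3, 0.0, 0.0, 0.001, 0.01, 0.03, 2.31, 0.0, 0.0, 0.0, 0.0, 0.02, 2.31, 0.0, 0.0, 0.001, 0.01, 0.02, 2.31, 0.0, 0.0, 0.0, 0.01, 0.02, 2.3, 0.0, 0.001, 0.0]
```

>>> {"name": "carry_out", "arguments": {"motion": [0, 0.02, 2.3, 0, 0, 0, 0, 0.02, 2.3, 0, 0, 0, 0, 0.02, 2.3, 0, 0, 0, 0, 0.02, 2.3, 0, 0, 0, 0, 0, 0, 0, 0, 0]}}

```text
clock: 11.8
tool_pos: [0.4356, -0.0848, 0.1384]
eef_rot: [0.989, 0.147, -0.001, -0.001]
contact_force: [0.3, 1.3, -0.4]
opening: 0.997
```

```bash
python3 - <<'E'
from h import *
st=monitor.get_state();print(W2J(JP,[st['tool_pos']])*1000,st['q'],st['contact_force'])
a,r=grip(95);rows([(a,r,4)])
s=snapshot('side'); u,v=proj(s,st['tool_pos'])[0].astype(int); c=s['frame'][max(0,v-70):v+70,max(0,u-93):u+93]; cv2.imwrite('pics/s2.png',cv2.resize(c,(744,560),interpolation=2)[:,:,::-1])
E
```

```text
[[ -0.94424772 104.53073655 138.44251667]] [-0.03717151  0.80971897  0.20779168  2.2361648  -0.94963992  0.185745
 -0.22750469] [ 0.31558556  1.33399721 -0.38949463]
[0.07, -0.02, 1.16, 0.0, 0.0, -0.001, 0.06, -0.02, 1.16, -0.001, 0.001, 0.0, 0.06, -0.03, 1.16, 0.0, 0.0, -0.001, 0.07, -0.02, 1.16, -0.001, 0.001, -0.001]
```

View pics/s2.png

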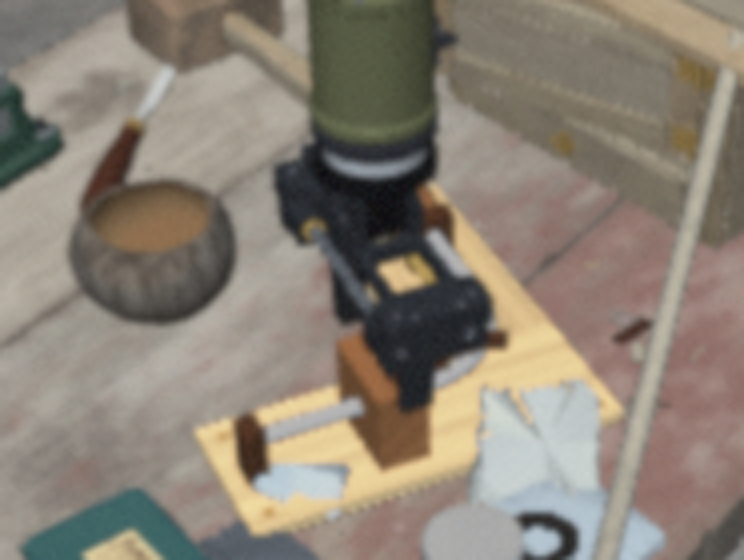

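```bash
python3 - <<'E'
from h import *
a,r=grip(95,94,8,-.06);rows([(a,r,4)])
E
```

```text
[0.18, -0.03, 1.13, 0.0, -0.015, -0.001, 0.2, -0.03, 1.12, 0.0, -0.015, 0.0, 0.21, -0.03, 1.12, -0.001, -0.014, -0.001, 0.23, -0.03, 1.12, 0.0, -0.015, -0.001]
```

>>> {"name": "carry_out", "arguments": {"motion": [0.2, -0.03, 1.13, 0, -0.015, 0, 0.2, -0.03, 1.13, 0, -0.015, 0, 0.2, -0.03, 1.12, 0, -0.015, 0, 0.2, -0.03, 1.12, 0, -0.015, 0, 0, 0, 0, 0, 0, 0]}}

```text
clock: 12.48
tool_pos: [0.4431, -0.081, 0.0923]
eef_rot: [0.989, 0.148, -0.031, 0.005]
contact_force: [0.6, 0.4, -0.5]
opening: 1.002
```

```bash
python3 - <<'E'
from h import *
st=monitor.get_state();a,r=grip(95,94,8,-.06);print(W2J(JP,[st['tool_pos'],a])*1000,st['q'],st['contact_force'],(R.from_quat(st['eef_rot']).inv()*r).as_rotvec())
E
```

```text
[[ 4.72694188e-01  9.62812418e+01  9.23118561e+01]
 [-3.46944695e-15  9.70000000e+01  9.40000000e+01]] [-0.06380441  0.9189937   0.21530999  2.18570346 -0.95055169  0.18268261
 -0.25445783] [ 0.61580719  0.39705579 -0.5087407 ] [-0.00019236  0.00216449 -0.00088589]
```

>>> {"name": "carry_out", "arguments": {"motion": [0, 0, 0, 0, 0, 0, 0, 0, 0, 0, 0, 0, 0, 0, 0, 0, 0, 0, 0, 0, 0, 0, 0, 0], "hand": 6.5, "grip_force": 15}}

```text
clock: 12.98
tool_pos: [0.4431, -0.0816, 0.0936]
eef_rot: [0.989, 0.147, -0.03, 0.005]
contact_force: [1.0, -0.6, 3.7]
opening: 0.792
```

```bash
python3 - <<'E'
from h import *
st=monitor.get_state();print(W2J(JP,[st['tool_pos']])*1000,st['contact_force'],st['opening']*88.1)
way=[]
for s in np.arange(99,126,4): way.append((*grip(s,93,8,-.06),1))
rows(way,vmax=100,wmax=1)
E
```

```text
[[-6.37113013e-02  9.64385778e+01  9.36450134e+01]] [ 0.95759093 -0.55460202  3.70221938] 69.7536658932694
[0.35, -0.01, 0.04, 0.0, 0.0, -0.002, 0.4, 0.0, -0.02, 0.0, 0.0, 0.0, 0.4, 0.0, -0.02, 0.0, 0.0, 0.0, 0.39, 0.0, -0.03, 0.0, 0.0, 0.0, 0.4, 0.0, -0.02, 0.0, 0.0, 0.0, 0.4, 0.0, -0.03, 0.0, 0.0, 0.0, 0.4, 0.0, -0.02, 0.0, 0.0, 0.0]
```

>>> {"name": "carry_out", "arguments": {"motion": [0.4, 0, -0.02, 0, 0, 0, 0.4, 0, -0.02, 0, 0, 0, 0.4, 0, -0.02, 0, 0, 0, 0.4, 0, -0.02, 0, 0, 0, 0.4, 0, -0.02, 0, 0, 0, 0.4, 0, -0.02, 0, 0, 0, 0.4, 0, -0.02, 0, 0, 0]}}

```text
clock: 13.85
tool_pos: [0.4689, -0.0737, 0.0936]
eef_rot: [0.989, 0.147, -0.031, 0.005]
contact_force: [-3.5, -2.0, 9.2]
opening: 0.794
```

```bash
cat > nxt.py <<'E'
from h import *
import sys
s0,s1,n,ah,tl=map(float,sys.argv[1:6]); 
st=monitor.get_state();a,r=grip(s0,93,ah,tl);o=R.from_quat(st['eef_rot'])
print('err tool mm',np.round(o.inv().apply(a-st['tool_pos'])*1000,1),np.round((o.inv()*r).as_rotvec(),3),'q',np.round(st['q'],2),'F tool',np.round(o.inv().apply(st['contact_force']),1),'M',np.round(o.inv().apply(st['moment']),2),st['opening']*88.1)
rows([(*grip(s,93,ah,tl),1) for s in np.linspace(s0,s1,int(n)+1)[1:]],vmax=100,wmax=1)
E
python3 nxt.py 123.5 155 8 8 -.06
```

```text
err tool mm [ 1.  -0.1  0.6] [ 0.     0.002 -0.003] q [-0.13  0.94  0.31  2.12 -0.92  0.28 -0.31] F tool [-4.5  0.9 -9. ] M [-0.03 -1.05 -0.01] 69.95356166594483
[0.5, -0.04, 0.03, -0.002, 0.002, -0.035, 0.39, -0.05, -0.02, -0.003, 0.0, -0.053, 0.39, -0.05, -0.03, -0.003, 0.0, -0.052, 0.39, -0.06, -0.02, -0.003, 0.0, -0.052, 0.39, -0.05, -0.02, -0.004, 0.0, -0.053, 0.39, -0.05, -0.03, -0.003, 0.0, -0.052, 0.4, -0.05, -0.02, -0.003, 0.0, -0.053, 0.39, -0.05, -0.02, -0.003, 0.0, -0.052]
```

>>> {"name": "carry_out", "arguments": {"motion": [0.5, -0.04, -0.02, -0.003, 0, -0.037, 0.39, -0.05, -0.02, -0.003, 0, -0.052, 0.39, -0.05, -0.02, -0.003, 0, -0.052, 0.39, -0.05, -0.02, -0.003, 0, -0.052, 0.39, -0.05, -0.02, -0.003, 0, -0.052, 0.39, -0.05, -0.02, -0.003, 0, -0.052, 0.39, -0.05, -0.02, -0.003, 0, -0.052, 0.39, -0.05, -0.02, -0.003, 0, -0.052]}}

```text
clock: 14.85
tool_pos: [0.4952, -0.0564, 0.0936]
eef_rot: [0.939, 0.341, -0.03, 0.01]
contact_force: [-5.2, -1.2, 13.4]
opening: 0.794
```

```bash
python3 nxt.py 155 183 7 8 -.06
```

```text
err tool mm [0.9 0.1 0.5] [-0.002  0.003 -0.   ] q [-0.17  0.94  0.3   2.06 -0.75  0.29 -0.14] F tool [ -5.6  -2.5 -13.1] M [ 0.4  -1.3   0.15] 69.92961099185497
[0.48, -0.05, 0.03, -0.005, 0.003, -0.054, 0.4, -0.05, -0.03, -0.003, 0.0, -0.053, 0.4, -0.05, -0.02, -0.003, 0.0, -0.053, 0.4, -0.06, -0.03, -0.003, 0.0, -0.053, 0.4, -0.05, -0.02, -0.004, 0.0, -0.054, 0.39, -0.05, -0.02, -0.003, 0.0, -0.053, 0.4, -0.06, -0.03, -0.003, 0.0, -0.053]
```

>>> {"name": "carry_out", "arguments": {"motion": [0.48, -0.05, -0.07, -0.004, 0, -0.054, 0.4, -0.05, -0.06, -0.003, 0, -0.053, 0.4, -0.05, -0.02, -0.003, 0, -0.053, 0.4, -0.05, -0.02, -0.003, 0, -0.053, 0.4, -0.05, -0.02, -0.003, 0, -0.053, 0.4, -0.05, -0.02, -0.003, 0, -0.053, 0.4, -0.05, -0.02, -0.003, 0, -0.053]}}

```text
clock: 15.72
tool_pos: [0.5124, -0.0325, 0.0936]
eef_rot: [0.86, 0.51, -0.027, 0.015]
contact_force: [-4.3, -1.8, 8.6]
opening: 0.791
```

```bash
python3 nxt.py 183 215 8 8 -.06
python3 - <<'E'
from h import *
s=snapshot('side'); st=monitor.get_state(); u,v=proj(s,st['tool_pos'])[0].astype(int); c=s['frame'][max(0,v-60):v+60,max(0,u-80):u+80]; cv2.imwrite('pics/s3.png',cv2.resize(c,(800,600),interpolation=2)[:,:,::-1])
E
```

```text
err tool mm [-0.5 -0.9  0.6] [-0.002  0.003  0.   ] q [-0.21  0.94  0.26  2.02 -0.59  0.28  0.03] F tool [-4.2 -2.9 -8.3] M [ 0.49 -0.99  0.12] 69.67753999324027
[0.35, -0.15, 0.04, -0.005, 0.003, -0.053, 0.39, -0.05, -0.03, -0.003, 0.0, -0.053, 0.4, -0.05, -0.02, -0.003, 0.0, -0.053, 0.4, -0.06, -0.02, -0.003, -0.001, -0.054, 0.4, -0.05, -0.03, -0.004, 0.0, -0.053, 0.4, -0.05, -0.02, -0.003, 0.0, -0.053, 0.39, -0.06, -0.03, -0.003, 0.0, -0.053, 0.4, -0.05, -0.02, -0.003, 0.0, -0.054]
```

View pics/s3.png

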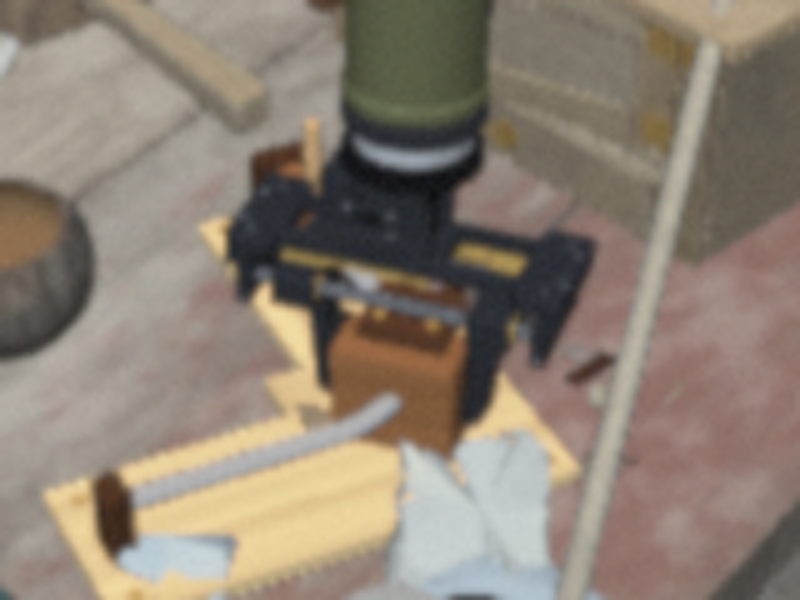

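The slider is mid-bend at (395,370), held between both fingers, and the pole is well clear. I'll carry on.

>>> {"name": "carry_out", "arguments": {"motion": [0.35, -0.1, -0.04, -0.003, 0, -0.053, 0.4, -0.08, -0.03, -0.003, 0, -0.053, 0.4, -0.05, -0.02, -0.003, 0, -0.053, 0.4, -0.05, -0.02, -0.003, 0, -0.053, 0.4, -0.05, -0.02, -0.003, 0, -0.053, 0.4, -0.05, -0.02, -0.003, 0, -0.053, 0.4, -0.05, -0.02, -0.003, 0, -0.053, 0.4, -0.05, -0.02, -0.003, 0, -0.053]}}

```text
clock: 16.77
tool_pos: [0.5183, -0.0011, 0.0936]
eef_rot: [0.733, 0.68, -0.023, 0.02]
contact_force: [-3.6, -3.7, 7.9]
opening: 0.791
```

```bash
python3 nxt.py 215 243 7 8 -.06
```

```text
err tool mm [-0.  -1.3  0.6] [-0.002  0.002 -0.001] q [-0.23  0.93  0.19  2.02 -0.42  0.23  0.23] F tool [-4.4 -3.4 -7.7] M [ 0.45 -0.94  0.15] 69.72411210617862
[0.4, -0.18, 0.04, -0.006, 0.001, -0.054, 0.39, -0.06, -0.03, -0.003, 0.0, -0.054, 0.4, -0.05, -0.02, -0.003, 0.0, -0.053, 0.4, -0.05, -0.03, -0.003, 0.0, -0.053, 0.4, -0.06, -0.02, -0.003, 0.0, -0.053, 0.4, -0.05, -0.03, -0.004, 0.0, -0.054, 0.39, -0.05, -0.02, -0.003, 0.0, -0.05]
```

>>> {"name": "carry_out", "arguments": {"motion": [0.4, -0.15, -0.03, -0.003, 0, -0.054, 0.4, -0.1, -0.03, -0.003, 0, -0.053, 0.4, -0.05, -0.02, -0.003, 0, -0.053, 0.4, -0.05, -0.02, -0.003, 0, -0.053, 0.4, -0.05, -0.02, -0.003, 0, -0.053, 0.4, -0.05, -0.02, -0.003, 0, -0.053, 0.4, -0.05, -0.02, -0.003, 0, -0.05]}}

```text
clock: 17.65
tool_pos: [0.5123, 0.027, 0.0936]
eef_rot: [0.595, 0.803, -0.018, 0.024]
contact_force: [0.4, -4.3, 6.7]
opening: 0.791
```

```bash
python3 nxt.py 243 267 6 8 -.06
```

```text
err tool mm [-0.3 -1.5  0.6] [-0.001  0.    -0.002] q [-0.25  0.92  0.14  2.05 -0.27  0.18  0.39] F tool [-4.7 -0.9 -6.5] M [ 0.26 -0.68  0.07] 69.69716572671332
[0.37, -0.15, 0.04, -0.001, 0.0, -0.002, 0.4, 0.0, -0.03, 0.0, 0.0, 0.0, 0.4, 0.0, -0.02, 0.0, 0.0, 0.0, 0.4, 0.0, -0.02, 0.0, 0.0, 0.0, 0.4, 0.0, -0.03, 0.0, 0.0, 0.0, 0.39, 0.0, -0.02, 0.0, 0.0, 0.0]
```

>>> {"name": "carry_out", "arguments": {"motion": [0.4, -0.1, -0.03, 0, 0, -0.002, 0.4, -0.05, -0.02, 0, 0, 0, 0.4, 0, -0.02, 0, 0, 0, 0.3, 0, -0.02, 0, 0, 0]}}

```text
clock: 18.15
tool_pos: [0.5067, 0.0414, 0.0936]
eef_rot: [0.595, 0.804, -0.018, 0.024]
contact_force: [0.9, -2.6, 5.9]
opening: 0.794
```

```bash
python3 nxt.py 258 283 7 8 -.06
python3 - <<'E'
from h import *
st=monitor.get_state(); s=snapshot('wrist'); cv2.imwrite('pics/w5.png',cv2.resize(s['frame'],(800,600))[:,:,::-1])
q=W2J(JP,cloud(s,np.ones((384,512),bool),st))*1000
k=q[(abs(q[:,0]-183)<12)&(abs(q[:,1])<30)&(q[:,2]>88)&(q[:,2]<120)]; print('peg',len(k),np.round(np.percentile(k,[1,50,99],axis=0),1).tolist())
k=q[(q[:,0]>140)&(q[:,0]<176)&(abs(q[:,1])<30)&(q[:,2]>80)&(q[:,2]<88)]; print('fork',len(k),np.round(np.percentile(k,[1,50,99],axis=0),1).tolist())
for y in range(-30,30,5): 
    m=(k[:,1]>=y)&(k[:,1]<y+5); print(y,m.sum(),end='; ')
E
```

```text
err tool mm [-0.7 -0.4  0.6] [-0.001  0.    -0.   ] q [-0.28  0.92  0.14  2.07 -0.29  0.17  0.38] F tool [-3.1  0.1 -5.8] M [ 0.13 -0.64 -0.09] 69.98369533995235
[0.29, -0.04, 0.04, -0.001, 0.0, 0.0, 0.36, 0.0, -0.02, 0.0, 0.0, 0.0, 0.35, 0.0, -0.02, 0.0, 0.0, 0.0, 0.36, 0.0, -0.02, 0.0, 0.0, 0.0, 0.35, 0.0, -0.02, 0.0, 0.0, 0.0, 0.36, 0.0, -0.03, 0.0, 0.0, 0.0, 0.36, 0.0, -0.02, 0.0, 0.0, 0.0]
peg 2005 [[178.6, -3.5, 110.3], [183.1, 1.0, 112.3], [187.5, 5.6, 113.9]]
fork 5815 [[140.5, -22.6, 80.6], [158.5, 9.3, 84.1], [172.4, 23.6, 85.6]]
-30 0; -25 281; -20 1105; -15 1214; -10 304; -5 0; 0 0; 5 142; 10 1121; 15 1239; 20 405; 25 4;
```

View pics/w5.png

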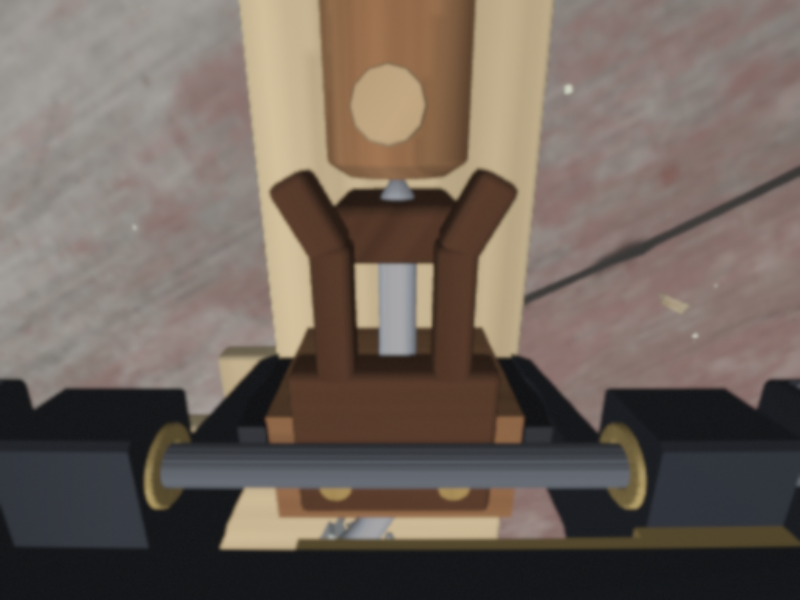

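The fork's slot, at about x=395, lines up with the peg at (388,103). I'll pull 24 mm farther, then release and finish by pushing on the rear.

>>> {"name": "carry_out", "arguments": {"motion": [0.3, 0, -0.02, 0, 0, 0, 0.35, 0, -0.02, 0, 0, 0, 0.35, 0, -0.02, 0, 0, 0, 0.35, 0, -0.02, 0, 0, 0, 0.35, 0, -0.02, 0, 0, 0, 0.35, 0, -0.02, 0, 0, 0, 0.35, 0, -0.02, 0, 0, 0]}}

```text
clock: 19.08
tool_pos: [0.4997, 0.0643, 0.0936]
eef_rot: [0.595, 0.803, -0.018, 0.024]
contact_force: [0.5, -3.6, 7.3]
opening: 0.796
```

>>> {"name": "carry_out", "arguments": {"motion": [0, 0, 0, 0, 0, 0, 0, 0, 0, 0, 0, 0, 0, 0, 0, 0, 0, 0], "hand": 8.8}}

```text
clock: 19.45
tool_pos: [0.4983, 0.0646, 0.0929]
eef_rot: [0.595, 0.803, -0.019, 0.022]
contact_force: [0.6, -0.3, -0.2]
opening: 0.998
```

```bash
python3 - <<'E'
from h import *
st=monitor.get_state(); o=R.from_quat(st['eef_rot']);print(W2J(JP,[st['tool_pos']])*1000,np.round(o.inv().apply(st['contact_force']),1),st['opening'])
p,r=push(283,20,26,.05); p2=p.copy(); hi=p.copy()
rows([(p,r,8)]); print(W2J(JP,[p])*1000)
E
```

```text
[[123.54713113   0.88355202  92.89645173]] [-0.5  0.5  0.2] 0.9982569503413153
[-0.73, 0.01, 0.09, 0.0, 0.014, 0.0, -0.73, 0.01, 0.07, -0.001, 0.013, 0.0, -0.73, 0.02, 0.07, 0.0, 0.014, -0.001, -0.73, 0.01, 0.05, -0.001, 0.013, 0.0, -0.73, 0.01, 0.05, 0.0, 0.014, 0.0, -0.73, 0.01, 0.03, -0.001, 0.013, 0.0, -0.73, 0.01, 0.03, 0.0, 0.014, 0.0, -0.74, 0.01, 0.02, -0.001, 0.014, 0.0]
[[6.50028563e+01 6.93889390e-15 8.94702041e+01]]
```

>>> {"name": "carry_out", "arguments": {"motion": [-0.73, 0, 0.05, 0, 0.014, 0, -0.73, 0, 0.05, 0, 0.014, 0, -0.73, 0, 0.05, 0, 0.014, 0, -0.73, 0, 0.05, 0, 0.014, 0, -0.73, 0, 0.05, 0, 0.014, 0, -0.73, 0, 0.03, 0, 0.014, 0, -0.73, 0, 0.03, 0, 0.014, 0, -0.73, 0, 0.02, 0, 0.014, 0]}}

```text
clock: 20.45
tool_pos: [0.5154, 0.0079, 0.0904]
eef_rot: [0.595, 0.803, 0.015, -0.023]
contact_force: [0.4, -1.0, 0.0]
opening: 1.001
```

>>> {"name": "carry_out", "arguments": {"motion": [0, 0, 0, 0, 0, 0, 0, 0, 0, 0, 0, 0, 0, 0, 0, 0, 0, 0, 0, 0, 0, 0, 0, 0], "hand": 4}}

```text
clock: 20.95
tool_pos: [0.5152, 0.0088, 0.0905]
eef_rot: [0.595, 0.803, 0.014, -0.022]
contact_force: [-0.7, 0.5, -0.2]
opening: 0.57
```

```bash
python3 - <<'E'
from h import *
st=monitor.get_state(); o=R.from_quat(st['eef_rot']);print(W2J(JP,[st['tool_pos']])*1000,np.round(o.inv().apply(st['contact_force']),1),st['opening'],st['q'])
w=[(*push(283,18,26,.05),1)]+[(*push(283+d,0,26,.05),1) for d in(-12,-6,0,4,8,12,15)]
rows(w,vmax=100)
E
```

```text
[[65.27698327  1.00464677 90.46295181]] [ 0.6 -0.5  0.3] 0.5695259768706389 [-0.08548048  0.91730644  0.00827249  2.0173555  -0.25663431  0.22915173
  0.46610551]
[0.17, 0.1, 0.11, -0.004, -0.003, -0.001, 0.6, 0.0, 0.03, 0.0, 0.0, 0.0, 0.6, 0.0, 0.03, 0.0, 0.0, 0.0, 0.59, 0.0, 0.03, 0.0, 0.0, 0.0, 0.4, 0.0, 0.02, 0.0, 0.0, 0.0, 0.4, 0.0, 0.02, 0.0, 0.0, 0.0, 0.4, 0.0, 0.02, 0.0, 0.0, 0.0, 0.3, 0.0, 0.01, 0.0, 0.0, 0.0]
```

>>> {"name": "carry_out", "arguments": {"motion": [0.2, 0, 0.05, 0, 0, 0, 0.4, 0, 0.03, 0, 0, 0, 0.5, 0, 0.03, 0, 0, 0, 0.5, 0, 0.03, 0, 0, 0, 0.4, 0, 0.02, 0, 0, 0, 0.4, 0, 0.02, 0, 0, 0, 0.3, 0, 0.01, 0, 0, 0]}}

```text
clock: 21.82
tool_pos: [0.5074, 0.0344, 0.09]
eef_rot: [0.595, 0.803, 0.014, -0.022]
contact_force: [-0.5, 0.5, -1.0]
opening: 0.454
```

```bash
cat > chk.py <<'E'
from h import *
st=monitor.get_state(); o=R.from_quat(st['eef_rot']);print(np.round(W2J(JP,[st['tool_pos']])*1000,1),'tip front x',np.round(W2J(JP,[st['tool_pos']+o.apply([.009,0,.064])])[0,0]*1000,1),'F',np.round(o.inv().apply(st['contact_force']),1),np.round(o.inv().apply(st['moment']),2),st['opening'])
E
python3 chk.py
```

```text
[[92.  1. 90.]] tip front x 104.4 F [ 0.6 -0.4  1.1] [ 0.06 -0.28 -0.02] 0.45435892999138555
```

>>> {"name": "carry_out", "arguments": {"motion": [0.25, 0, 0.01, 0, 0, 0, 0.25, 0, 0.01, 0, 0, 0, 0.2, 0, 0.01, 0, 0, 0, 0, 0, 0, 0, 0, 0]}}

```text
clock: 22.32
tool_pos: [0.5058, 0.0398, 0.09]
eef_rot: [0.596, 0.803, 0.014, -0.021]
contact_force: [1.1, -4.4, -1.4]
opening: 0.449
```

```bash
python3 chk.py;python3 - <<'E'
from h import *
st=monitor.get_state(); s=snapshot('wrist'); cv2.imwrite('pics/w6.png',cv2.resize(s['frame'],(800,600))[:,:,::-1])
E
```

```text
[[97.7  1.  90. ]] tip front x 109.9 F [-4.6 -0.2  1.1] [ 0.1  -1.07 -0.09] 0.4492785336795867
```

View pics/w6.png

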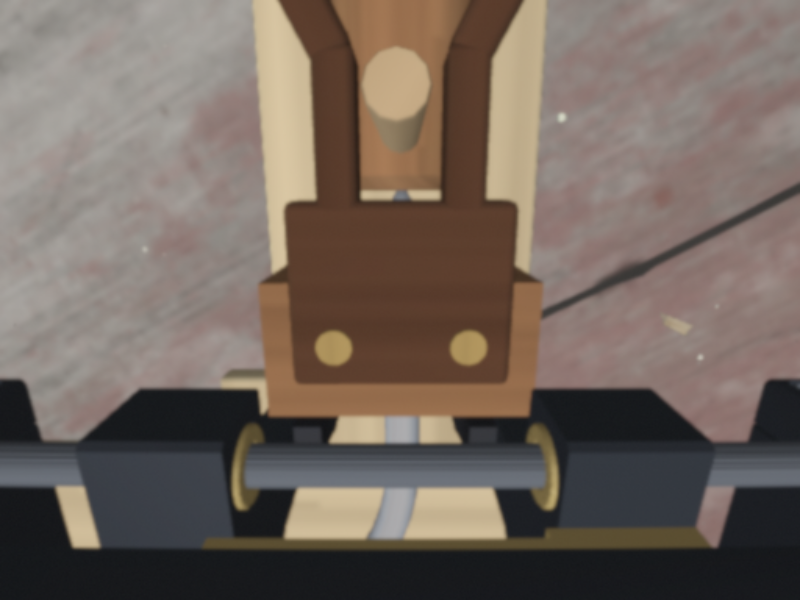

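The peg, at (396,85), sits between the prongs, and the fingers are touching the rear. I'll push until the force shows the stop.

>>> {"name": "carry_out", "arguments": {"motion": [0.15, 0, 0, 0, 0, 0, 0.15, 0, 0, 0, 0, 0, 0, 0, 0, 0, 0, 0]}}

```text
clock: 22.75
tool_pos: [0.5056, 0.0402, 0.0901]
eef_rot: [0.597, 0.802, 0.013, -0.02]
contact_force: [2.5, -9.2, -3.2]
opening: 0.452
```

```bash
python3 chk.py
```

```text
[[98.1  1.1 90.1]] tip front x 110.1 F [-9.7 -0.3  2.7] [ 0.25 -2.36 -0.22] 0.45231589119971094
```

>>> {"name": "carry_out", "arguments": {"motion": [0.15, 0, 0, 0, 0, 0, 0.15, 0, 0, 0, 0, 0, 0, 0, 0, 0, 0, 0]}}

```text
clock: 23.12
tool_pos: [0.5054, 0.0404, 0.0902]
eef_rot: [0.598, 0.801, 0.012, -0.018]
contact_force: [2.7, -15.7, -3.7]
opening: 0.457
```

```bash
python3 chk.py
```

```text
[[98.4  1.2 90.2]] tip front x 110.2 F [-15.9  -1.9   3. ] [ 0.27 -3.57 -0.26] 0.45690326596227304
```

>>> {"name": "carry_out", "arguments": {"motion": [-0.6, 0, 0, 0, 0, 0, -1, 0, 0, 0, 0, 0, -1.5, 0, 0, 0, 0, 0, -1, 0, -1, 0, 0, 0, -1, 0, -3, 0, 0, 0, 0, 0, -5, 0, 0, 0, 0, 0, -5, 0, 0, 0, 0, 0, 0, 0, 0, 0]}}

```text
clock: 24.12
tool_pos: [0.5231, -0.0097, 0.2314]
eef_rot: [0.596, 0.803, 0.017, -0.019]
contact_force: [0.1, 0.4, -1.2]
opening: 0.453
```

```bash
cat > fin.py <<'E'
from h import *
for n in('wrist',):
    st=monitor.get_state(); s=snapshot(n); cv2.imwrite('pics/w7.png',cv2.resize(s['frame'],(800,600))[:,:,::-1])
    q=W2J(JP,cloud(s,np.ones((384,512),bool),st))*1000
    def f(l,x,y,z):
        k=q[(q[:,0]>x[0])&(q[:,0]<x[1])&(q[:,1]>y[0])&(q[:,1]<y[1])&(q[:,2]>z[0])&(q[:,2]<z[1])]; print(l,len(k),np.round(np.percentile(k,[1,50,99],axis=0),1).tolist() if len(k) else '')
    f('slider top',(90,170),(-45,45),(69.5,75)); f('fork',(100,230),(-32,32),(81,88)); f('peg tip',(165,200),(-30,30),(108,118)); f('tail post',(228,243),(-22,22),(57,63)); f('slider shoulder left',(90,170),(24,45),(68,76)); f('shoulder right',(90,170),(-45,-24),(68,76))
E
python3 fin.py
```

```text
slider top 1993 [[111.4, -34.4, 70.8], [121.4, -0.1, 72.4], [147.0, 35.0, 73.9]]
fork 4867 [[125.9, -24.0, 82.0], [154.6, -0.1, 84.4], [203.9, 24.3, 86.2]]
peg tip 209 [[178.1, -3.7, 108.3], [182.4, 1.0, 112.0], [187.6, 5.6, 114.0]]
tail post 0 
slider shoulder left 527 [[111.5, 24.6, 70.9], [128.1, 30.4, 72.4], [147.3, 35.2, 73.8]]
shoulder right 522 [[111.4, -34.7, 70.6], [128.7, -29.9, 72.4], [147.2, -24.1, 73.9]]
```

View pics/w7.png

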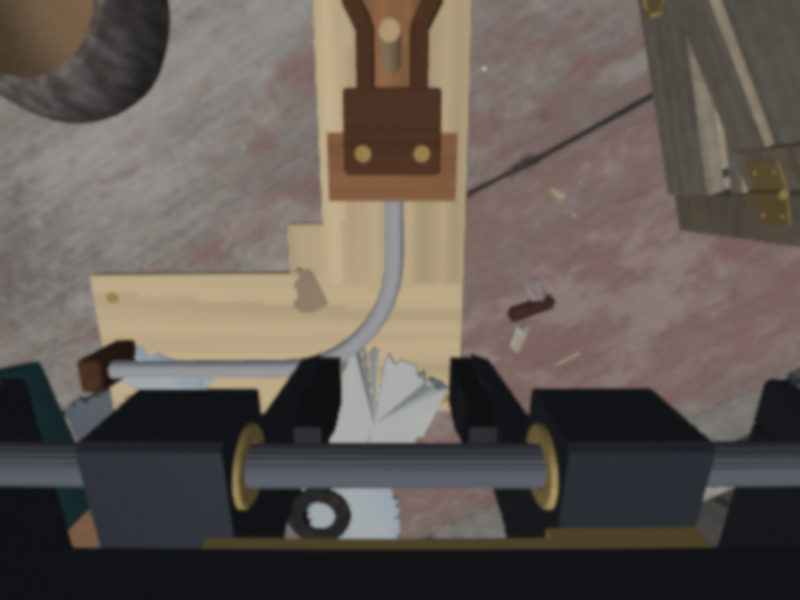

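The slider measures from x=111.4 to 147.1 mm, and the stop face is at 147. The peg stands upright between the prongs at (390,35), and the arm is clear, so I'm handing in.

```bash
python3 -c "
from plant import workorder; print(workorder.finish_job())"
```

```text
the job is handed in; nothing more can be done
None
```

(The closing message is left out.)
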